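# Draw the transfer board from under the tube block and park it

## Robot

A 6-joint arm with a two-finger parallel gripper is mounted at the origin on the work surface. World frame = base frame: x ahead of the robot, y to its left, z up, the work surface at z = 0. Lengths are in mm, angles in degrees, forces in N, time in s.
With the tool pointing down it reaches from about 300 to 850 mm from the base axis. Payload 4.2 kg.
Tool frame: the origin (TCP) lies midway between the tips of the shut fingers; the grasp point (between the pads) lies env.hold_point_z behind it (env.hold_point_z is the distance from the TCP to the grasp point, in mm); z points along the fingers, y is the line along which they close (so a half turn about z gives the same grasp; the last joint's range is limited). The gripper opens to 91 mm and grips with 3 to 60 N. Pads are 32 mm wide; open, the fingers measure 118 mm over their backs; the gripper's body (76 mm by 178 mm) begins 60 mm behind the grasp point.
Start: joints at [-72.651, 18.312, 89.639, -0, 72.044, -1.146], TCP at [182.407, -545.317, 213.976] pointing down, gripper open.
Joint ranges: [-177.97, 177.97], [-48.28, 115.42], [12.27, 149.76], [-77.06, 257.06], [2.81, 150.46], [-146.56, 146.56]. Speed limits (degrees/s): [147.25, 147.25, 180, 180, 180, 180].

## Interface

Orientations are given as [roll, pitch, yaw] about the fixed x, y, z axes, in that order (R = Rz(yaw) Ry(pitch) Rx(roll)).
In Python, from workcell import env, viewer, spotter gives the robot as it stands.
- The arm moves only by the tool apply_moves, never from a script. Its arguments are lists of equal length, an entry for each row: "delta_pos": the shift along the world's x, y, z normalised to -1 to 1, where 1 is 120 mm, a list of three; "rot": the turn, a rotation vector about the world's x, y, z normalised to -1 to 1, where 1 is 1.5 rad, a list of three; "hand": the opening, from 0 (shut) to 1 (fully open). A call has 1 to 10 rows; each row is the pose to reach, as a shift and turn from the pose commanded when the call began; what a row does not reach only later rows make up. A row lasts 1/12 s, in which the tool goes at most 41.7 mm and 7.16 degrees, less where a joint would pass 70% of its speed; a pose out of reach is approached as far as the arm can. A call with a number of a shift or a turn outside -1 to 1 is refused whole. A call with a gripper value outside its range is refused whole. The fingers move at their own pace and stop on an object; "newtons" is the grip in N (left out, the last holds). Time passes only in rows, so rows that repeat a pose let the fingers close. It gives the time, the measured TCP pose, the force, the opening and the grip force at its end, in the units of the state.
- env.state(): the state, without advancing time (a new reading comes with each control period).
- viewer.grab_frame(name): name is "scene" or "top"; returns a dict with "pixels" (384x512x3 uint8, red, green, blue), "camera_matrix" (3x3 intrinsics, pixels), "R" (3x3) and "t" (3): a world point X has camera coordinates R X + t. Camera axes: x right, y down, z forward; pixel columns grow to the right and rows downward; lengths in mm; the calibration is good to about 2 mm. A picture is of the moment at which its call begins. There is no depth.
- env.job_done(): hands the job in; it is judged then, once.
Trained networks look in a picture, given as the dict that the camera call returned (one of the last four; its "shot" number tells which), for a name from the list of things; names that differ only in an ending like _2 or _b are one class to them, and where a whole thing is asked for, a point or a joint stands for the part that bears it (a point fixed in the world has none). Each returns a list of dicts, best first, with "score" (0 to 1); they miss things now and then, are a little off and sometimes report something else, mostly with a low value. They report only what shows in the picture. A call takes as long as a camera call. They do not tell look-alikes from the thing itself.
- spotter.trace(picture, query): "mask" (384x512 bool, what is visible of it) and "box" ([centre column, centre row, width, height] in pixels, round what is visible of it).
- spotter.landmark_of(picture, query): "position" ([column, row] in pixels: a listed point, or the origin of a listed thing).
The state is a dict: "time_s": time; "qpos": joint angles; "qvel": joint speeds; "effort": joint torques, N m; "ee_pos": TCP position; "ee_rot": TCP orientation; "force": force on the tool from outside, world axes, zero at the start; "torque": the same for the moment, N m; "gripper_width": finger opening in mm; "gripper_force": force on a finger pad.
Only numpy, scipy, OpenCV 4.12 (cv2) and the standard library are available. Lean on these libraries where they do the work, as an engineer would, in place of code of your own. Each camera call takes 0.05 s, during which the arm holds its last target. There are 200 camera calls.

## Task

The aluminium tube block stands on the warming plate with the thin white transfer board still under it. Draw the board out by its tab so that the block settles onto the warming plate, held back by its two posts, without toppling, being shoved aside or being touched by the robot, lay the board flat on the bare bench and let go. Then take the board again near its middle, across the wide part, lift it, lay it head first between the guide walls of the steel rest and slide it gently until it bears on the end stop, which is clamped somewhere new each time, leaving the other glassware and tubs where they are.

Things in the scene. Friction and masses are not known exactly. Their poses are not given: they have to be found in the camera images.
- block: Aluminium tube block, 100 x 80 x 45 mm (x, y, z), 0.6 to 0.95 kg, with a 4 x 3 grid of wells on top, most with capped tubes that rise to 61 mm. Origin: centre of its underside. At the start it rests on the board, 14 mm above the bench, with its -y long face 1 to 7 mm from the two posts of the warming plate.
- board: Flat white plastic transfer board, 6 mm thick, 0.18 kg: a wide part 150 x 56 mm (x from -75 to 75 mm) with a tab 32 mm wide at its -x end (x from -75 to -125 mm). Origin: centre of the wide part's underside; +x points to the head, the plain end; centre of mass at x = -20 mm. At the start its head half lies under the block, its underside 8 mm above the bench.
- board_tab (a point): Centre of the board's tab, at mid thickness, 100 mm from the board's origin towards -x. At the start the tab juts out over the bench. Drawn about 85 mm towards its own -x the board is clear of the block, about 110 mm and it drops off the warming plate onto the bench.
- board_head (a point): Middle of the edge of the board's head end, at mid thickness, 75 mm from the board's origin towards +x.
- warmer: Flat steel warming plate fixed to the bench, 150 x 130 x 8 mm (x, y, z). Two posts, 10 x 10 mm and 30 mm tall, stand on it at x = +-43 mm, y = -49 mm (inner gap 76 mm); the board comes out between them towards -y and they hold the block back. Origin: centre of its underside.
- seat (a point): Centre of the warming plate's top face, 8 mm above the bench; axes as the warming plate's. The block belongs over it.
- rest: Low steel parking rest, fixed. Its bed, 14 mm above the bench, carries the board along x, head towards +x. The bed is 36 mm wide for x = -95 to 10 mm (fingers pass beside the board), 75 mm wide from there to 85 mm. Guide walls 12 mm higher, 63 mm apart inside, x = 20 to 75 mm, flare to 75 mm apart at x = 5 mm; an end stop stands between them. Origin: at bench level.
- rest_in (a point): Point on the rest's middle line, x = 75 mm, 17 mm above the bench; axes as the rest's. The end stop's face towards the board lies here or up to 30 mm nearer to -x: where it is clamped is not reported, so feel for it. The board's head edge comes against that face.
- rest_stop: The adjustable end stop with its carrier rail, a steel block 58 mm wide standing 20 mm above the bed, rigidly clamped with its face at x = 45 to 75 mm of the rest; THIS POSE IS THE CARRIER'S (same as the rest's) and does not tell where the stop is clamped. A push of 2 N or more on it shows that the board is home; over 25 N spoils the setting.
- beaker: Bystander: glass beaker, 68 mm wide, 90 mm tall. Origin: centre of its underside.
- jar: Bystander: amber glass jar, 60 mm wide, 85 mm tall. Origin: centre of its underside.
- tub: Bystander: white plastic tub, 52 mm wide, 70 mm tall. Origin: centre of its underside.
Not all that is in view belongs to the job. Leave any yellow look-alike of the block alone.

How it is judged (in metres and radians):
On the way, in this order (a step that is already met when the one before it is completed fails the run):
1. the board is out from under the block, lies flat on the bare bench and is let go (height (world z) of board below 0.004 m and angle between board's own z axis and vertical below 0.03 rad and linear speed of board below 0.02 m/s and contact force between the fingers and board below 0.3 N), for 0.2 s.
2. the board is held near its middle and lifted off the bench (height (world z) of board above 0.02 m and contact force between the fingers and board above 1 N and horizontal distance between the grasp point and board below 0.05 m), for 0.1 s.
3. lying on the rest's bed, the board bears on the end stop with a push of more than 2 N (contact force between board and rest_stop above 2 N and z of board_head in the frame of rest_in below 0.004 m).
At the end, for the whole second after the job is handed in: The board lies flat and still on the rest's bed between the guide walls, head 34 mm short of to 4 mm past rest_in, within 6 mm of the middle line and 0.12 rad of the rest's length. The block stands flat on the warming plate, within 15 mm of its centre and 0.12 rad of its direction (x of board_head in the frame of rest_in between -0.034 and 0.004 m and y of board_head in the frame of rest_in between -0.006 and 0.006 m and z of board_head in the frame of rest_in below 0.003 m and angle between board's own z axis and vertical below 0.04 rad and angle between the x axis of board and the x axis of rest, either way round below 0.12 rad and linear speed of each of board, block below 0.01 m/s and horizontal distance between block and seat below 0.015 m and z of block in the frame of seat below 0.003 m and angle between block's own z axis and vertical below 0.03 rad and angle between the x axis of block and the x axis of warmer, either way round below 0.12 rad); the robot touches nothing.
It fails at once if the block is tipped by more than 0.3 rad (angle between block's own z axis and vertical above 0.3 rad).
It fails at once if the block is shifted more than 20 mm from the middle of the warming plate (horizontal distance between block and seat above 0.02 m).
It fails at once if the robot touches the block (contact force between any of the arm, the fingers and block above 1 N).
It fails at once if the board is pressed on the end stop with more than 25 N (contact force between board and rest_stop above 25 N).
It fails at once if a bystander is moved more than 30 mm (distance of any of beaker, jar, tub from where it was at the start of the episode above 0.03 m).
It also fails if it takes over 58 s, if anything falls off the work surface, if the arm or the gripper's body presses on something with over 40 N, if the wrist force passes 120 N, or if a joint passes its speed limit or range.

## Working session

There is one attempt and no reset: what is moved stays moved. The work goes in short steps, Python scripts to look and compute and a tool call to move; the robot and the scene stay as the last step left them, time stands still between calls to the robot, and variables do not carry over. Pictures are saved under pics/ and viewed, at most 11 in all, crops included, and the job is handed in when it is done.

Besides the shell and the picture viewer there is one more tool, called after "Emit:" as a command line: name --argument value ..., lists and objects as JSON in quotes. apply_moves: Moves the arm, as the interface text tells. Its arguments: {"type":"object","properties":{"delta_pos":{"type":"array"},"rot":{"type":"array"},"hand":{"type":"array"},"newtons":{"type":"number"}},"required":["delta_pos","rot","hand"]}

```bash
mkdir -p pics; cat > h.py <<'E'
import numpy as np, cv2
from workcell import env, viewer, spotter
def px2w(f,p,z):
    K=np.array(f["camera_matrix"]);R=np.array(f["R"]);t=np.array(f["t"])
    d=R.T@np.linalg.inv(K)@np.array([p[0],p[1],1.]);c=-R.T@t
    return c+d*(z-c[2])/d[2]
def w2px(f,X):
    q=np.array(f["camera_matrix"])@(np.array(f["R"])@np.array(X,float)+np.array(f["t"]));return q[:2]/q[2]
def save(f,n): cv2.imwrite("pics/"+n,cv2.cvtColor(f["pixels"],cv2.COLOR_RGB2BGR))
E
python3 - <<'E'
from h import *
Z=dict(block=14,board=8,board_tab=11,board_head=11,warmer=0,seat=8,rest=0,rest_in=17,beaker=0,jar=0,tub=0)
ims=[]
for n in("scene","top"):
    f=viewer.grab_frame(n);ims.append(f["pixels"])
    print(n,"cam",(-np.array(f["R"]).T@np.array(f["t"])).round(0))
    for k,z in Z.items():
        print(k,[(round(r["score"],2),np.round(r["position"]).tolist(),px2w(f,r["position"],z)[:2].round(0).tolist()) for r in spotter.landmark_of(f,k)[:3]])
im=cv2.resize(np.vstack(ims),None,fx=.78,fy=.78)
for i,n in enumerate(("a.png","b.png")): cv2.imwrite("pics/"+n,cv2.cvtColor(ims[i],cv2.COLOR_RGB2BGR))
print(env.state(),env.hold_point_z)
E
```

```text
scene cam [1317.   57.  722.]
block [(0.67, [337.0, 188.0], [551.0, 238.0]), (0.64, [279.0, 161.0], [434.0, 81.0])]
board [(0.74, [326.0, 191.0], [557.0, 207.0])]
board_tab [(0.97, [292.0, 193.0], [569.0, 115.0])]
board_head []
warmer [(0.94, [336.0, 188.0], [537.0, 238.0])]
seat []
rest [(0.74, [128.0, 190.0], [551.0, -345.0])]
rest_in [(0.76, [116.0, 203.0], [621.0, -353.0])]
beaker [(0.98, [408.0, 227.0], [676.0, 402.0])]
jar [(0.85, [210.0, 250.0], [760.0, -89.0])]
tub [(0.79, [298.0, 253.0], [765.0, 122.0])]
top cam [ 403.   36. 1051.]
block [(0.92, [231.0, 281.0], [397.0, 93.0]), (0.65, [165.0, 229.0], [537.0, 245.0])]
board [(0.76, [180.0, 225.0], [545.0, 207.0])]
board_tab [(0.93, [218.0, 213.0], [567.0, 112.0])]
board_head [(0.41, [403.0, 176.0], [620.0, -363.0])]
warmer []
seat []
rest [(0.56, [399.0, 209.0], [539.0, -343.0])]
rest_in [(0.64, [402.0, 176.0], [619.0, -359.0])]
beaker [(0.7, [107.0, 181.0], [676.0, 391.0])]
jar [(0.85, [291.0, 133.0], [763.0, -92.0])]
tub [(0.94, [211.0, 144.0], [752.0, 119.0])]
{'time_s': 1.2, 'qpos': array([-7.26509254e+01,  1.83123533e+01,  8.96405984e+01,  2.18928360e-04,
        7.20445850e+01, -1.14515172e+00]), 'qvel': array([-0.08190899, -0.00958225,  0.00398481,  0.02844219,  0.02294438,
        0.0206319 ]), 'effort': array([-8.04609826e-04, -4.12364638e+01, -2.32234418e+01,  7.23860599e-02,
        3.77047376e-02, -2.73255569e-05]), 'ee_pos': array([ 182.40439473, -545.30146221,  213.96052693]), 'ee_rot': array([ 1.79997533e+02, -1.58996196e-04,  1.84941588e+01]), 'force': array([-0.3370923 ,  0.57758679, -0.85625665]), 'torque': array([ 0.00445372, -0.00676112, -0.00357003]), 'gripper_force': 0.0, 'gripper_width': 91.12374684209172} 18.8
```

View images.

View pics/a.png

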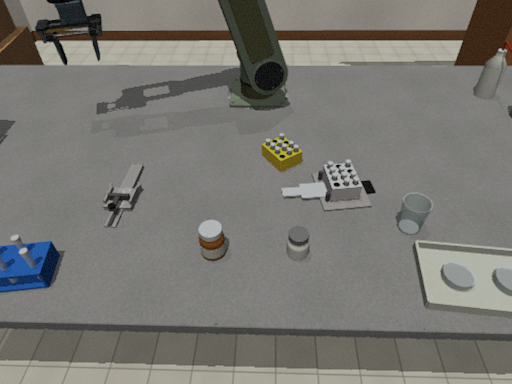

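View pics/b.png

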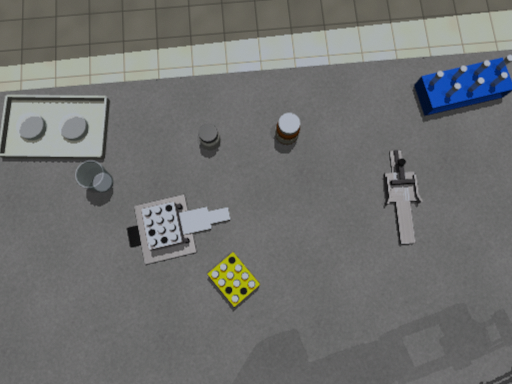

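Grey block at scene (341,180)/top (163,226) with the white board tab at scene (292,193)/top (218,213). The only look-alike is the yellow block at scene (282,152)/top (234,280), which I'll leave alone. The rest is at top (402,200). Next is a close crop plus a fit of the axes.

```bash
python3 - <<'E'
from h import *
f=viewer.grab_frame("top");g=viewer.grab_frame("scene")
im=f["pixels"]
a=cv2.resize(im[185:275,120:240],None,fx=4.5,fy=4.5,interpolation=cv2.INTER_CUBIC)
b=cv2.resize(im[145:250,380:430],None,fx=5,fy=5,interpolation=cv2.INTER_CUBIC)
H=max(a.shape[0],b.shape[0]);p=lambda x:cv2.copyMakeBorder(x,0,H-x.shape[0],0,0,0)
cv2.imwrite("pics/c.png",cv2.cvtColor(np.hstack([p(a),p(b)]),cv2.COLOR_RGB2BGR))
for F,n in((f,"top"),(g,"scene")):
  for q,z in(("board",14),("rest",14),("warmer",8)):
    for r in spotter.trace(F,q)[:1]:
        pts=np.argwhere(r["mask"])[:,::-1]
        W=np.array([px2w(F,p,z)[:2] for p in pts],np.float32)
        c,s,an=cv2.minAreaRect(W);print(n,q,round(r["score"],2),np.round(c,0),np.round(s,0),round(an,1),cv2.boxPoints((c,s,an)).round(0).tolist())
        if q=="board":
            m=W.mean(0);u=np.linalg.svd(W-m,full_matrices=False)[2][0];print("pca",m,np.degrees(np.arctan2(u[1],u[0])),((W-m)@u).min(),((W-m)@u).max())
  for k,z in(("board_tab",11),("board",8),("rest",0),("rest_in",17),("warmer",0)):
    print(k,[(round(r["score"],2),px2w(F,r["position"],z)[:2].round(0).tolist()) for r in spotter.landmark_of(F,k)[:1]])
E
```

```text
top board 0.97 [555. 146.] [ 56. 124.] 7.6 [[519.0, 203.0], [535.0, 80.0], [591.0, 88.0], [575.0, 211.0]]
pca [553.89465 153.18854] -82.704315 -54.255833 69.71687
top rest 0.87 [ 567. -351.] [ 94. 238.] 85.8 [[445.0, -389.0], [682.0, -407.0], [689.0, -313.0], [452.0, -296.0]]
top warmer 0.89 [537. 261.] [153. 160.] 8.3 [[449.0, 329.0], [472.0, 171.0], [624.0, 193.0], [601.0, 351.0]]
board_tab [(0.78, [564.0, 117.0])]
board [(0.56, [751.0, 114.0])]
rest [(0.94, [539.0, -344.0])]
rest_in [(0.74, [621.0, -361.0])]
warmer []
scene board 0.73 [561. 149.] [ 60. 120.] 1.0 [[530.0, 209.0], [532.0, 89.0], [592.0, 90.0], [590.0, 210.0]]
pca [563.9701  153.85886] -81.28519 -55.454693 66.17141
scene warmer 0.58 [545. 262.] [164. 159.] 8.1 [[453.0, 329.0], [476.0, 171.0], [638.0, 194.0], [615.0, 352.0]]
board_tab [(0.76, [561.0, 114.0])]
board [(0.85, [557.0, 213.0])]
rest [(0.57, [563.0, -340.0])]
rest_in [(0.92, [626.0, -348.0])]
warmer [(0.94, [546.0, 246.0])]
```

View pics/c.png

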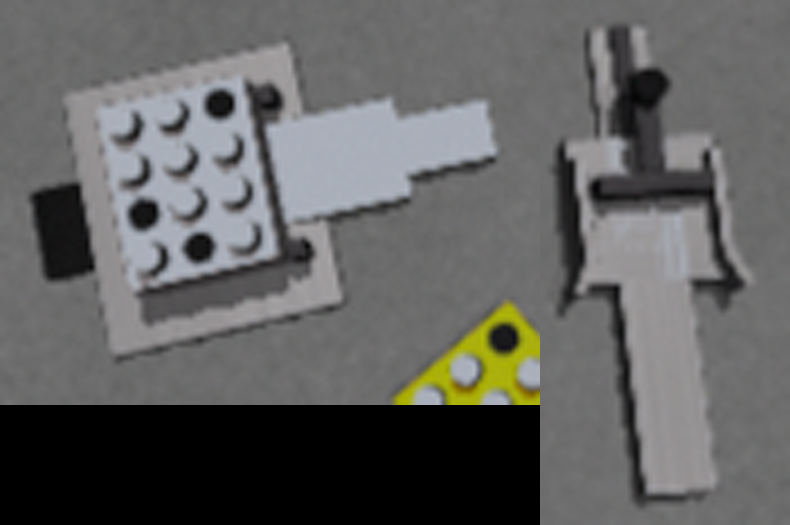

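```bash
python3 - <<'E'
from h import *
f=viewer.grab_frame("top")
A=lambda x,y:(x/4.5+120-.4,y/4.5+185-.4); B=lambda x,y:((x-540)/5+380-.4,y/5+145-.4)
for n,P,z in(("tab end",[A(490,100),A(496,157)],14),("wide end",[A(392,97),A(410,197)],14),("wide front",[A(268,123),A(290,222)],14),("plate",[A(66,95),A(288,43),A(342,302),A(115,357)],8),
 ("bed tail",[B(642,497),B(714,490)],14),("bed neck",[B(620,285),B(692,283)],14),("stop face",[B(592,198),B(712,194)],34),("stop facebase",[B(592,205),B(712,200)],14),("flare mouths",[B(562,310),B(745,285)],26),("walls far",[B(568,145),B(710,138)],26)):
    W=np.array([px2w(f,p,z)[:2] for p in P]);print(n,W.round(0).tolist(),"mid",W.mean(0).round(1))
E
```

```text
tab end [[579.0, 85.0], [547.0, 84.0]] mid [562.7  84.2]
wide end [[585.0, 139.0], [529.0, 133.0]] mid [556.9 135.6]
wide front [[577.0, 208.0], [521.0, 199.0]] mid [548.7 203.5]
plate [[603.0, 321.0], [622.0, 196.0], [475.0, 174.0], [456.0, 299.0]] mid [539.3 247.2]
bed tail [[450.0, -328.0], [450.0, -363.0]] mid [ 449.9 -345.4]
bed neck [[555.0, -333.0], [553.0, -369.0]] mid [ 554.2 -351.1]
stop face [[597.0, -319.0], [594.0, -378.0]] mid [ 595.3 -348.7]
stop facebase [[597.0, -325.0], [594.0, -386.0]] mid [ 595.7 -355.7]
flare mouths [[544.0, -298.0], [548.0, -390.0]] mid [ 545.9 -344.4]
walls far [[626.0, -314.0], [624.0, -385.0]] mid [ 625.1 -349.6]
```

Crop: the grey block sits on the board between the posts (top crop (268,97) and (300,250)), and the tab ends at (493,128). The board's +x axis is at about 96.7° and the tab centre at about (560,109), which matches the networks. Now the approach.

Emit:
apply_moves --delta_pos '[[0.524,0.909,0],[0.524,0.909,0],[0.524,0.909,0],[0.524,0.909,0]]' --rot '[[0,0,0.152],[0,0,0.152],[0,0,0.152],[0,0,0.152]]' --hand '[1,1,1,1]'

```text
time_s: 2.48
ee_pos: [247.3, -430.5, 214.0]
ee_rot: [-179.8, -0.2, 31.8]
force: [-0.1, 0.3, 0.3]
gripper_width: 91.3
gripper_force: 0.0
```

Emit:
apply_moves --delta_pos '[[0.524,0.909,0],[0.524,0.909,0],[0.524,0.909,0],[0.524,0.909,0]]' --rot '[[0,0,0.152],[0,0,0.152],[0,0,0.152],[0,0,0.152]]' --hand '[1,1,1,1]'

```text
time_s: 2.82
ee_pos: [310.2, -322.1, 214.2]
ee_rot: [-179.9, -0.2, 44.9]
force: [-0.1, -0.8, 0.1]
gripper_width: 91.1
gripper_force: 0.0
```

Emit:
apply_moves --delta_pos '[[0.524,0.909,0],[0.524,0.909,0],[0.524,0.909,0],[0.524,0.909,0]]' --rot '[[0,0,0.152],[0,0,0.152],[0,0,0.152],[0,0,0.152]]' --hand '[1,1,1,1]'

```text
time_s: 3.15
ee_pos: [373.6, -213.5, 214.2]
ee_rot: [180.0, -0.2, 58.0]
force: [-0.1, -0.3, 0.0]
gripper_width: 91.4
gripper_force: 0.0
```

Emit:
apply_moves --delta_pos '[[0.524,0.909,0],[0.524,0.909,0],[0.524,0.909,0],[0.524,0.909,0]]' --rot '[[0,0,0.152],[0,0,0.152],[0,0,0.152],[0,0,0.152]]' --hand '[1,1,1,1]'

```text
time_s: 3.48
ee_pos: [437.1, -104.8, 214.2]
ee_rot: [179.9, -0.2, 71.1]
force: [0.1, -0.4, 0.4]
gripper_width: 90.9
gripper_force: 0.0
```

Emit:
apply_moves --delta_pos '[[0.524,0.909,0],[0.524,0.909,0],[0.524,0.909,0],[0.524,0.909,0]]' --rot '[[0,0,0.152],[0,0,0.152],[0,0,0.152],[0,0,0.152]]' --hand '[1,1,1,1]'

```text
time_s: 3.82
ee_pos: [500.4, 4.0, 214.0]
ee_rot: [179.8, -0.2, 84.1]
force: [0.1, -0.4, 0.3]
gripper_width: 91.3
gripper_force: 0.0
```

Emit:
apply_moves --delta_pos '[[0.524,0.909,0],[0.524,0.909,0],[0.524,0.909,0],[0.524,0.909,0]]' --rot '[[0,0,0.152],[0,0,0.152],[0,0,0.152],[0,0,0.152]]' --hand '[1,1,1,1]'

```text
time_s: 4.15
ee_pos: [563.4, 113.0, 213.4]
ee_rot: [179.8, -0.1, 97.1]
force: [1.5, 0.4, 0.9]
gripper_width: 91.5
gripper_force: 0.0
```

Emit:
apply_moves --delta_pos '[[0,-0.02,-0.875],[0,-0.02,-0.875],[0,-0.02,-0.875],[0,-0.02,-0.875]]' --rot '[[0,0,0],[0,0,0],[0,0,0],[0,0,0]]' --hand '[1,1,1,1]'

```text
time_s: 4.48
ee_pos: [555.9, 104.3, 103.7]
ee_rot: [-179.3, 0.1, 96.8]
force: [-1.0, -0.8, 0.1]
gripper_width: 91.1
gripper_force: 0.0
```

Emit:
apply_moves --delta_pos '[[0,0,-0.3],[0,0,-0.6],[0,0,-0.8],[0,0,-0.875],[0,0,-0.875],[0,0,-0.875]]' --rot '[[0,0,0],[0,0,0],[0,0,0],[0,0,0],[0,0,0],[0,0,0]]' --hand '[1,1,1,1,1,1]'

```text
time_s: 4.98
ee_pos: [561.2, 106.3, 5.5]
ee_rot: [179.8, -0.0, 96.8]
force: [0.4, -0.6, 0.2]
gripper_width: 91.1
gripper_force: 0.0
```

```bash
python3 - <<'E'
from h import *
f=viewer.grab_frame("top");g=viewer.grab_frame("scene")
a=cv2.resize(f["pixels"][175:275,120:260],(700,500),interpolation=cv2.INTER_CUBIC)
b=cv2.resize(g["pixels"][150:220,250:390],(560,280),interpolation=cv2.INTER_CUBIC)
save({"pixels":cv2.resize(np.vstack([a[:300],cv2.resize(g["pixels"][150:210,250:390],(700,300),interpolation=cv2.INTER_CUBIC)]),None,fx=.99,fy=.99)},"d.png")
s=env.state();print(s["time_s"],s["ee_pos"],s["ee_rot"],s["force"])
E
```

```text
5.0833 [561.69976945 106.72490541   6.28273625] [ 1.79733271e+02 -9.19426366e-03  9.68556036e+01] [0.14919742 0.5747131  0.46539819]
```

View pics/d.png

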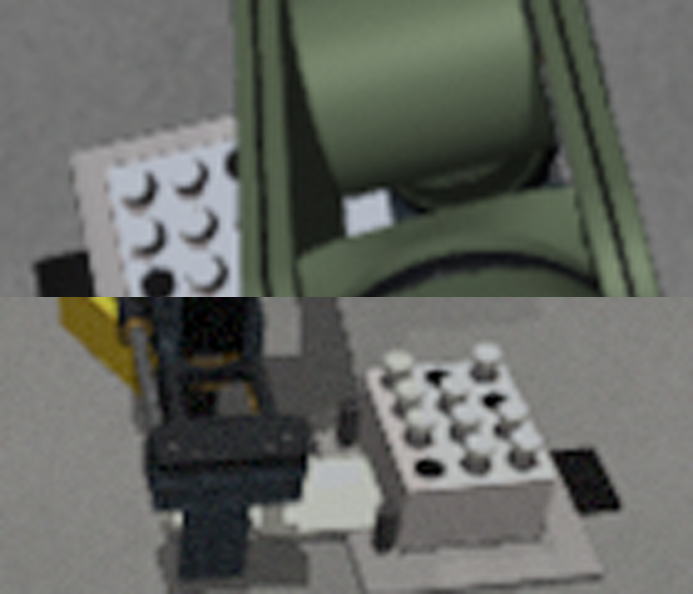

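The scene crop shows the fingers straddling the tab at (215,530), with the wide part at (335,490) and the block clear. Closing.

Emit:
apply_moves --delta_pos '[[0,0,-0.015],[0,0,-0.015],[0,0,-0.015],[0,0,-0.015],[0,0,-0.015],[0,0,-0.015],[0,0,-0.015],[0,0,-0.015]]' --rot '[[0,0,0],[0,0,0],[0,0,0],[0,0,0],[0,0,0],[0,0,0],[0,0,0],[0,0,0]]' --hand '[0.45,0.4,0.2,0.2,0.2,0.2,0.2,0.2]' --newtons 45

```text
time_s: 5.75
ee_pos: [559.7, 106.8, 2.2]
ee_rot: [180.0, -0.0, 96.9]
force: [0.3, 1.0, 0.3]
gripper_width: 40.6
gripper_force: 0.0
```

Emit:
apply_moves --delta_pos '[[0,0,0],[0,0,0],[0,0,0],[0,0,0],[0,0,0],[0,0,0]]' --rot '[[0,0,0],[0,0,0],[0,0,0],[0,0,0],[0,0,0],[0,0,0]]' --hand '[0.2,0.2,0.2,0.2,0.2,0.2]'

```text
time_s: 6.25
ee_pos: [560.0, 106.8, 2.2]
ee_rot: [180.0, 0.0, 96.9]
force: [1.9, 0.4, -2.0]
gripper_width: 31.4
gripper_force: 45.0
```

Emit:
apply_moves --delta_pos '[[0.005,-0.041,0],[0.01,-0.083,0],[0.015,-0.124,0],[0.02,-0.165,0],[0.025,-0.207,0],[0.03,-0.248,0],[0.034,-0.29,0],[0.039,-0.331,0],[0.044,-0.372,0],[0.049,-0.414,0]]' --rot '[[0,0,0],[0,0,0],[0,0,0],[0,0,0],[0,0,0],[0,0,0],[0,0,0],[0,0,0],[0,0,0],[0,0,0]]' --hand '[0.2,0.2,0.2,0.2,0.2,0.2,0.2,0.2,0.2,0.2]'

```text
time_s: 7.08
ee_pos: [564.3, 62.2, 2.1]
ee_rot: [-179.9, -0.5, 96.6]
force: [-3.3, 23.6, 0.2]
gripper_width: 30.9
gripper_force: 45.0
```

```bash
python3 - <<'E'
from h import *
f=viewer.grab_frame("top");g=viewer.grab_frame("scene")
save({"pixels":np.vstack([cv2.resize(F["pixels"][y:y+60,x:x+140],(700,300),interpolation=cv2.INTER_CUBIC) for F,x,y in((f,120,190),(g,250,150))])},"e.png")
for q,z in(("board",14),):
  for r in spotter.landmark_of(g,"board_tab")[:1]: print(px2w(g,r["position"],11))
E
```

```text
[573.65959974  64.10825634  11.        ]
```

View pics/e.png

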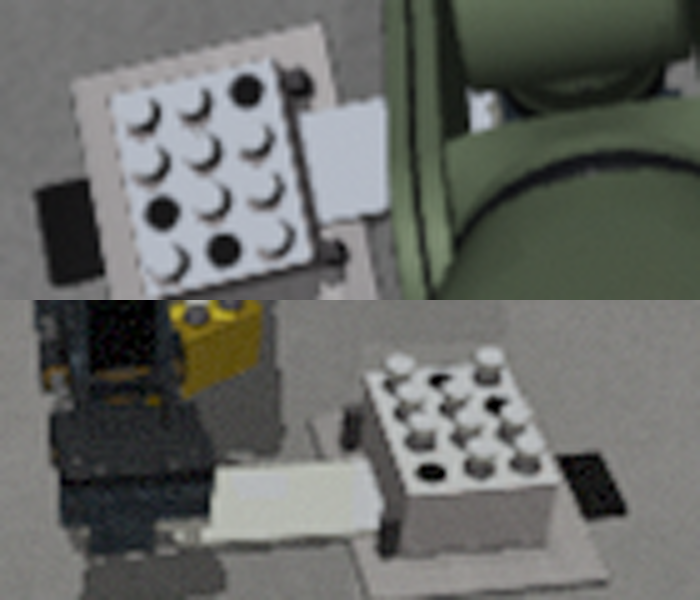

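Both views show the block upright against its posts at (300,85) and (335,255), with the board about 45 mm out. I'll keep pulling.

Emit:
apply_moves --delta_pos '[[0.005,-0.041,0],[0.01,-0.083,0],[0.015,-0.124,0],[0.02,-0.165,0],[0.025,-0.207,0],[0.03,-0.248,0],[0.034,-0.29,0],[0.039,-0.331,0],[0.044,-0.372,0],[0.049,-0.414,0]]' --rot '[[0,0,0],[0,0,0],[0,0,0],[0,0,0],[0,0,0],[0,0,0],[0,0,0],[0,0,0],[0,0,0],[0,0,0]]' --hand '[0.2,0.2,0.2,0.2,0.2,0.2,0.2,0.2,0.2,0.2]'

```text
time_s: 8.07
ee_pos: [571.4, 6.4, 2.1]
ee_rot: [-180.0, 0.0, 96.8]
force: [0.6, 0.8, -0.5]
gripper_width: 31.8
gripper_force: 45.0
```

Emit:
apply_moves --delta_pos '[[0.006,-0.05,0],[0.012,-0.1,0],[0.018,-0.15,0],[0.024,-0.2,0],[0.03,-0.25,0],[0.036,-0.3,0],[0.036,-0.3,0],[0.036,-0.3,0]]' --rot '[[0,0,0],[0,0,0],[0,0,0],[0,0,0],[0,0,0],[0,0,0],[0,0,0],[0,0,0]]' --hand '[0.2,0.2,0.2,0.2,0.2,0.2,0.2,0.2]'

```text
time_s: 8.73
ee_pos: [575.8, -28.9, 2.2]
ee_rot: [180.0, -0.0, 96.8]
force: [0.3, -0.3, -0.8]
gripper_width: 31.8
gripper_force: 45.0
```

```bash
python3 - <<'E'
from h import *
g=viewer.grab_frame("scene")
save({"pixels":cv2.resize(g["pixels"][140:220,220:400],(792,352),interpolation=cv2.INTER_CUBIC)},"f.png")
E
```

```text
(no output)
```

View pics/f.png

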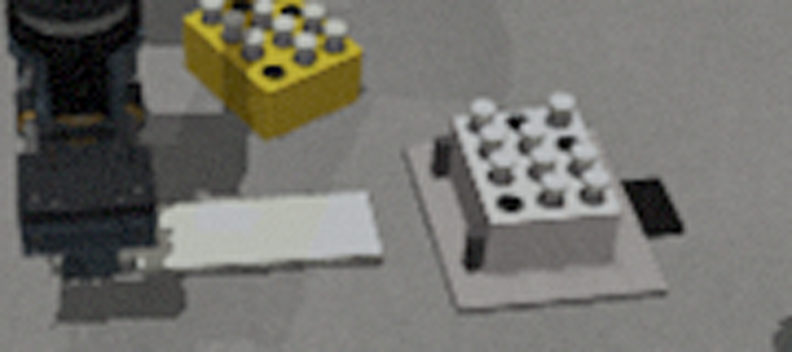

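The board is fully off the plate (left edge of the plate at (405,150), board head at (380,225)), and the block stands on the plate behind its posts. Releasing.

Emit:
apply_moves --delta_pos '[[0,0,0],[0,0,0],[0,0,0],[0,0,0],[0,0,0],[0,0,0],[0,0,0]]' --rot '[[0,0,0],[0,0,0],[0,0,0],[0,0,0],[0,0,0],[0,0,0],[0,0,0]]' --hand '[0.6,0.8,1,1,1,1,1]'

```text
time_s: 9.37
ee_pos: [575.8, -28.5, 2.2]
ee_rot: [180.0, 0.0, 96.9]
force: [0.7, -0.1, -0.0]
gripper_width: 75.1
gripper_force: 0.0
```

Emit:
apply_moves --delta_pos '[[0,0,0.2],[0,0,0.4],[0,0,0.5],[-0.02,0.17,0.5],[-0.04,0.34,0.5],[-0.061,0.51,0.5],[-0.081,0.678,0.5],[-0.081,0.678,0.5],[-0.081,0.678,0.5]]' --rot '[[0,0,0],[0,0,0],[0,0,0],[0,0,0],[0,0,0],[0,0,0],[0,0,0],[0,0,0],[0,0,0]]' --hand '[1,1,1,1,1,1,1,1,1]'

```text
time_s: 10.12
ee_pos: [565.9, 53.3, 62.2]
ee_rot: [180.0, 0.0, 97.0]
force: [0.2, -0.5, -0.1]
gripper_width: 91.4
gripper_force: 0.0
```

```bash
python3 - <<'E'
from h import *
g=viewer.grab_frame("scene")
save({"pixels":cv2.resize(g["pixels"][140:220,220:400],(792,352),interpolation=cv2.INTER_CUBIC)},"g.png")
for q,z in(("board_tab",3),("board_head",3),("board",0),("block",8),("seat",8),("warmer",0)):
  print(q,[(round(r["score"],2),px2w(g,r["position"],z)[:2].round(0)) for r in spotter.landmark_of(g,q)[:2]])
s=env.state();print(s["time_s"],s["ee_pos"],s["ee_rot"],s["gripper_width"])
f=viewer.grab_frame("top")
for q,z in(("rest",0),("rest_in",17)):
  for F in(f,g): print(q,[(round(r["score"],2),px2w(F,r["position"],z)[:2].round(0)) for r in spotter.landmark_of(F,q)[:2]])
# rest edges: bed sides by row scan in world frame (rectified 2 px/mm at z=14)
xs=np.arange(430,640,.5);ys=np.arange(-410,-290,.5)
M=np.array([[w2px(f,(x,y,14)) for y in ys] for x in xs],np.float32)
save({"pixels":cv2.remap(f["pixels"],M[...,0],M[...,1],cv2.INTER_CUBIC)},"rest.png")
E
```

```text
board_tab [(0.64, array([583., -31.]))]
board_head [(0.73, array([560., 152.]))]
board [(0.66, array([567.,  65.]))]
block [(0.67, array([424.,  88.])), (0.3, array([581.,  72.]))]
seat [(0.72, array([ 562., -349.])), (0.7, array([564., 248.]))]
warmer [(0.63, array([547., 242.])), (0.61, array([ 543., -356.]))]
10.4667 [566.13579086  52.03209109  62.11944967] [-1.80000000e+02  4.77636135e-03  9.68168837e+01] 91.09682410709792
rest [(0.94, array([ 542., -347.])), (0.52, array([679., 396.]))]
rest [(0.8, array([ 562., -341.]))]
rest_in [(0.55, array([ 618., -361.]))]
rest_in [(0.93, array([ 620., -355.]))]
```

View pics/g.png

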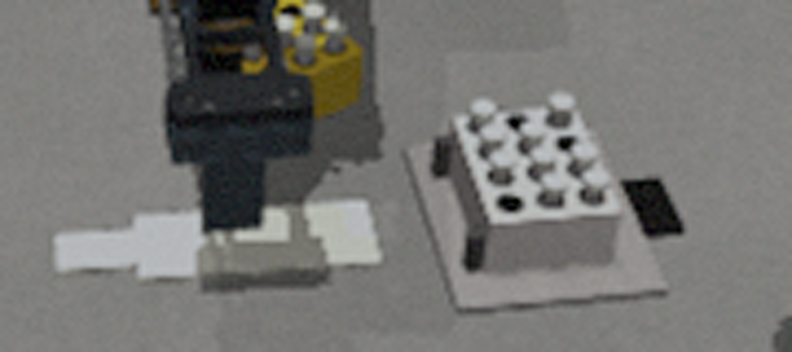

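View pics/rest.png

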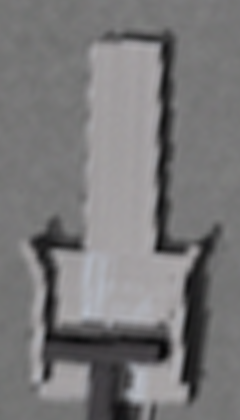

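Emit:
apply_moves --delta_pos '[[0,0,-0.2],[0,0,-0.4],[0,0,-0.505],[0,0,-0.505],[0,0,-0.505],[0,0,-0.505],[0,0,-0.505],[0,0,-0.505],[0,0,-0.505],[0,0,-0.505]]' --rot '[[0,0,0],[0,0,0],[0,0,0],[0,0,0],[0,0,0],[0,0,0],[0,0,0],[0,0,0],[0,0,0],[0,0,0]]' --hand '[1,1,1,0.8,0.5,0.5,0.5,0.5,0.5,0.5]' --newtons 30

```text
time_s: 11.55
ee_pos: [566.1, 52.8, 1.6]
ee_rot: [180.0, 0.0, 96.9]
force: [-0.2, 0.1, 0.2]
gripper_width: 55.4
gripper_force: 30.0
```

```bash
python3 - <<'E'
import cv2,numpy as np
g=cv2.cvtColor(cv2.imread("pics/rest.png"),cv2.COLOR_BGR2HSV)
v=cv2.GaussianBlur(g[...,2],(3,9),0).astype(float)
r=np.arange(50,235);d=np.diff(v,axis=1)
L=[60+np.argmax(d[i,60:115]) for i in r];R=[135+np.argmin(d[i,135:185]) for i in r]
for e in(L,R):
    e=np.array(e)+.5
    vx,vy,x0,y0=cv2.fitLine(np.c_[r,e].astype(np.float32),cv2.DIST_HUBER,0,.01,.01).ravel()
    s=vy/vx; print(np.degrees(np.arctan(s)), "y@450",-410+.5*(y0+s*(40-x0)),"y@555",-410+.5*(y0+s*(250-x0)),"y@595",-410+.5*(y0+s*(330-x0)))
E
```

```text
-2.3707728 y@450 -364.6867 y@555 -369.03387 y@595 -370.6899
-1.9018861 y@450 -329.16315 y@555 -332.6498 y@595 -333.9781
```

Board held at 55 mm and the rest line is fitted: angle −2.15°, centre y −350.8 at x=555, bed width 36 ✓. Lift and carry.

Emit:
apply_moves --delta_pos '[[0,0,0.08],[0,0,0.2],[0,0,0.4],[0,0,0.6],[0,0,0.8],[0,0,0.92],[0,0,0.92]]' --rot '[[0,0,0],[0,0,0],[0,0,0],[0,0,0],[0,0,0],[0,0,0],[0,0,0]]' --hand '[0.5,0.5,0.5,0.5,0.5,0.5,0.5]'

```text
time_s: 12.13
ee_pos: [568.3, 52.9, 116.0]
ee_rot: [179.6, 0.0, 96.9]
force: [-0.2, -0.0, -2.5]
gripper_width: 55.5
gripper_force: 30.0
```

Emit:
apply_moves --delta_pos '[[-0.04,-0.13,0],[-0.1,-0.32,0],[-0.16,-0.5,0],[-0.21,-0.67,0],[-0.2625,-0.832,0]]' --rot '[[0,0,-0.045],[0,0,-0.11],[0,0,-0.17],[0,0,-0.23],[0,0,-0.288]]' --hand '[0.5,0.5,0.5,0.5,0.5]'

```text
time_s: 12.55
ee_pos: [533.2, -48.0, 110.9]
ee_rot: [-179.9, 0.0, 71.9]
force: [-0.8, 0.8, -2.4]
gripper_width: 55.5
gripper_force: 30.0
```

Emit:
apply_moves --delta_pos '[[-0.05,-0.166,0],[-0.105,-0.333,0],[-0.158,-0.5,0],[-0.21,-0.666,0],[-0.2625,-0.832,0]]' --rot '[[0,0,-0.058],[0,0,-0.115],[0,0,-0.173],[0,0,-0.23],[0,0,-0.288]]' --hand '[0.5,0.5,0.5,0.5,0.5]'

```text
time_s: 12.97
ee_pos: [501.7, -147.6, 110.9]
ee_rot: [-179.9, 0.1, 47.1]
force: [1.1, -0.0, -2.5]
gripper_width: 55.5
gripper_force: 30.0
```

Emit:
apply_moves --delta_pos '[[-0.05,-0.166,0],[-0.105,-0.333,0],[-0.158,-0.5,0],[-0.21,-0.666,0],[-0.2625,-0.832,0]]' --rot '[[0,0,-0.058],[0,0,-0.115],[0,0,-0.173],[0,0,-0.23],[0,0,-0.288]]' --hand '[0.5,0.5,0.5,0.5,0.5]'

```text
time_s: 13.38
ee_pos: [470.3, -247.2, 110.9]
ee_rot: [-179.9, 0.1, 22.4]
force: [-1.2, -0.6, -1.6]
gripper_width: 55.5
gripper_force: 30.0
```

Emit:
apply_moves --delta_pos '[[-0.05,-0.166,0],[-0.105,-0.333,0],[-0.158,-0.5,0],[-0.21,-0.666,0],[-0.24,-0.78,0],[-0.2625,-0.832,0],[-0.2625,-0.832,0],[-0.2625,-0.832,0]]' --rot '[[0,0,-0.058],[0,0,-0.115],[0,0,-0.173],[0,0,-0.23],[0,0,-0.26],[0,0,-0.288],[0,0,-0.288],[0,0,-0.288]]' --hand '[0.5,0.5,0.5,0.5,0.5,0.5,0.5,0.5]'

```text
time_s: 14.05
ee_pos: [439.6, -346.2, 111.3]
ee_rot: [-179.9, 0.1, -2.1]
force: [-0.2, 0.4, -2.4]
gripper_width: 55.6
gripper_force: 30.0
```

```bash
python3 - <<'E'
from h import *
s=env.state();print(s["time_s"],s["ee_pos"],s["ee_rot"],s["gripper_width"],s["force"])
f=viewer.grab_frame("top");g=viewer.grab_frame("scene")
save({"pixels":np.hstack([cv2.resize(F["pixels"][y:y+120,x:x+90],(390,520),interpolation=cv2.INTER_CUBIC) for F,x,y in((f,360,150),(g,80,110))])},"i.png")
z=s["ee_pos"][2]
for q in("board_tab","board_head"):
  for F in(f,g): print(q,[(round(r["score"],2),px2w(F,r["position"],z+1.5)[:2].round(0)) for r in spotter.landmark_of(F,q)[:1]])
E
```

```text
14.05 [ 439.61028223 -346.21957029  111.26374363] [-1.79924491e+02  6.30632973e-02 -2.10555053e+00] 55.60612581317659 [-0.24991954  0.42527351 -2.43892375]
board_tab [(0.79, array([ 365., -348.]))]
board_tab [(0.69, array([ 374., -333.]))]
board_head [(0.7, array([ 548., -355.]))]
board_head [(0.66, array([ 538., -347.]))]
```

View pics/i.png

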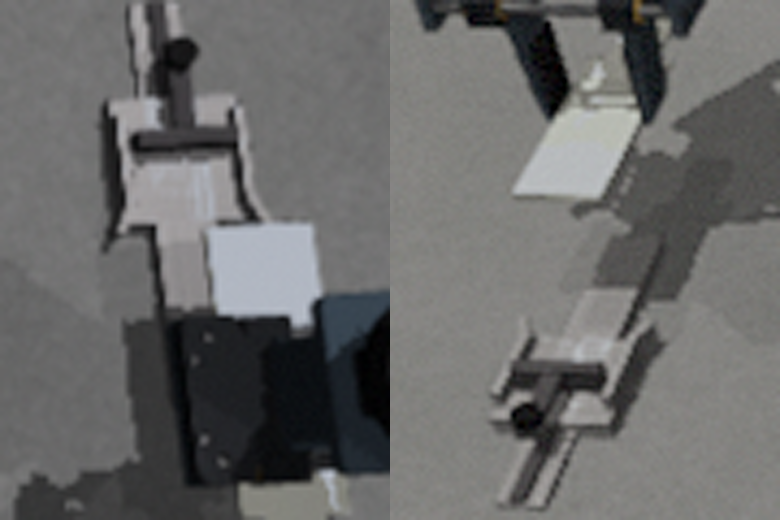

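```bash
python3 - <<'E'
from h import *
f=viewer.grab_frame("top")
P=[px2w(f,(360+x/4.333-.4,150+y/4.333-.4),115.7)[:2] for x,y in((208,228),(318,224))]
print(P,np.mean(P,0), env.state()["ee_pos"])
E
```

```text
[array([ 536.53424273, -323.66611751]), array([ 533.61366381, -381.09085229])] [ 535.07395327 -352.3784849 ] [ 440.26593464 -346.0732288   112.01564034]
```

Image i: board level in the gripper, with its head at top-crop (263,226), just ahead of the rest walls and aligned to within about 2 mm. Lower to just above the bed and check again.

Emit:
apply_moves --delta_pos '[[0,0.003,-0.2],[0,0.006,-0.4],[0,0.008,-0.6],[0,0.008,-0.72],[0,0.008,-0.79],[0,0.008,-0.79],[0,0.008,-0.79]]' --rot '[[0,0,0],[0,0,0],[0,0,0],[0,0,0],[0,0,0],[0,0,0],[0,0,0]]' --hand '[0.5,0.5,0.5,0.5,0.5,0.5,0.5]'

```text
time_s: 14.98
ee_pos: [440.5, -345.8, 17.4]
ee_rot: [180.0, -0.0, -2.1]
force: [1.0, -0.3, -0.8]
gripper_width: 55.3
gripper_force: 30.0
```

```bash
python3 - <<'E'
from h import *
s=env.state();print(s["time_s"],s["ee_pos"],s["ee_rot"],s["force"])
f=viewer.grab_frame("top")
xs=np.arange(500,610,.25);ys=np.arange(-410,-290,.25)
M=np.array([[w2px(f,(x,y,20)) for y in ys] for x in xs],np.float32)
save({"pixels":cv2.remap(f["pixels"],M[...,0],M[...,1],cv2.INTER_CUBIC)},"j.png")
E
```

```text
14.9833 [ 440.48908135 -345.78038849   17.40560318] [ 1.79974347e+02 -3.11176455e-02 -2.11437669e+00] [ 1.00209746 -0.3200768  -0.77786535]
```

View pics/j.png

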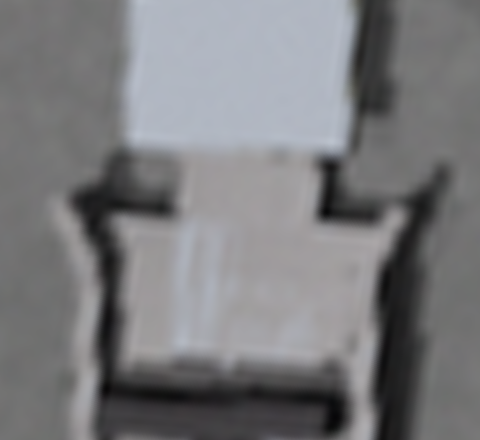

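Board head at row 150 (x≈537) with its middle at y≈−351, aligned with the bed to within 1 mm; the stop face is near x≈595. Slide in.

Emit:
apply_moves --delta_pos '[[0.0,0,-0.012],[0.04,-0.0015,-0.012],[0.08,-0.003,-0.012],[0.12,-0.0045,-0.012],[0.16,-0.006,-0.012],[0.2,-0.0075,-0.012],[0.24,-0.009,-0.012],[0.27,-0.01,-0.012],[0.3,-0.011,-0.012],[0.3,-0.011,-0.012]]' --rot '[[0,0,0],[0,0,0],[0,0,0],[0,0,0],[0,0,0],[0,0,0],[0,0,0],[0,0,0],[0,0,0],[0,0,0]]' --hand '[0.5,0.5,0.5,0.5,0.5,0.5,0.5,0.5,0.5,0.5]'

```text
time_s: 15.87
ee_pos: [476.9, -347.0, 15.7]
ee_rot: [180.0, -0.0, -2.1]
force: [0.4, 1.2, -2.7]
gripper_width: 55.7
gripper_force: 30.0
```

Emit:
apply_moves --delta_pos '[[0.0,0,-0.004],[0.02,-0.001,-0.008],[0.04,-0.0015,-0.01],[0.06,-0.002,-0.01],[0.08,-0.003,-0.01],[0.1,-0.004,-0.01],[0.1,-0.004,-0.01]]' --rot '[[0,0,0],[0,0,0],[0,0,0],[0,0,0],[0,0,0],[0,0,0],[0,0,0]]' --hand '[0.5,0.5,0.5,0.5,0.5,0.5,0.5]' --newtons 14

```text
time_s: 16.45
ee_pos: [486.5, -347.2, 15.1]
ee_rot: [-180.0, 0.2, -2.1]
force: [-5.2, 0.8, 5.9]
gripper_width: 55.8
gripper_force: 14.0
```

Emit:
apply_moves --delta_pos '[[0.008,0,0],[0.016,-0.001,0],[0.024,-0.001,0],[0.032,-0.001,0],[0.032,-0.001,0]]' --rot '[[0,0,0],[0,0,0],[0,0,0],[0,0,0],[0,0,0]]' --hand '[0.5,0.5,0.5,0.5,0.5]'

```text
time_s: 16.87
ee_pos: [489.9, -347.3, 15.1]
ee_rot: [-180.0, 0.2, -2.1]
force: [-5.1, 0.6, 6.1]
gripper_width: 55.8
gripper_force: 14.0
```

Pressing on the bed gives friction; ease up 0.8 mm and creep.

Emit:
apply_moves --delta_pos '[[0,0,0.007],[0.008,0,0.007],[0.016,-0.001,0.007],[0.024,-0.001,0.007],[0.032,-0.001,0.007],[0.032,-0.001,0.007]]' --rot '[[0,0,0],[0,0,0],[0,0,0],[0,0,0],[0,0,0],[0,0,0]]' --hand '[0.5,0.5,0.5,0.5,0.5,0.5]'

```text
time_s: 17.37
ee_pos: [495.9, -347.6, 15.3]
ee_rot: [-180.0, 0.0, -2.1]
force: [-0.9, -0.1, 0.0]
gripper_width: 56.0
gripper_force: 14.0
```

Emit:
apply_moves --delta_pos '[[0.008,0,0],[0.016,-0.001,0],[0.024,-0.001,0],[0.024,-0.001,0]]' --rot '[[0,0,0],[0,0,0],[0,0,0],[0,0,0]]' --hand '[0.5,0.5,0.5,0.5]'

```text
time_s: 17.7
ee_pos: [498.9, -347.8, 15.3]
ee_rot: [180.0, -0.0, -2.1]
force: [-0.4, 0.3, -0.3]
gripper_width: 56.0
gripper_force: 14.0
```

Emit:
apply_moves --delta_pos '[[0.008,0,0],[0.016,-0.001,0],[0.016,-0.001,0]]' --rot '[[0,0,0],[0,0,0],[0,0,0]]' --hand '[0.5,0.5,0.5]'

```text
time_s: 17.95
ee_pos: [500.6, -347.9, 15.3]
ee_rot: [180.0, 0.0, -2.1]
force: [-1.2, 0.9, 0.3]
gripper_width: 56.0
gripper_force: 14.0
```

Emit:
apply_moves --delta_pos '[[0.008,0,0],[0.016,-0.001,0],[0.016,-0.001,0]]' --rot '[[0,0,0],[0,0,0],[0,0,0]]' --hand '[0.5,0.5,0.5]'

```text
time_s: 18.2
ee_pos: [500.7, -347.9, 15.3]
ee_rot: [-180.0, 0.2, -2.1]
force: [-6.1, -1.2, 3.1]
gripper_width: 55.7
gripper_force: 14.0
```

Contact at TCP x≈500.7 (head ≈595.7, as seen). One more slight push to be sure, then release.

Emit:
apply_moves --delta_pos '[[0.006,0,0],[0.006,0,0],[0.006,0,0]]' --rot '[[0,0,0],[0,0,0],[0,0,0]]' --hand '[0.5,0.5,0.5]'

```text
time_s: 18.45
ee_pos: [500.7, -347.9, 15.3]
ee_rot: [-180.0, 0.3, -2.1]
force: [-7.7, -0.7, 3.4]
gripper_width: 55.4
gripper_force: 14.0
```

Emit:
apply_moves --delta_pos '[[-0.02,0,0],[-0.02,0,0],[-0.02,0,0],[-0.02,0,0],[-0.02,0,0],[-0.02,0,0],[-0.02,0,0],[-0.02,0,0]]' --rot '[[0,0,0],[0,0,0],[0,0,0],[0,0,0],[0,0,0],[0,0,0],[0,0,0],[0,0,0]]' --hand '[0.5,0.7,0.85,0.85,0.85,0.85,0.85,0.85]'

```text
time_s: 19.12
ee_pos: [500.9, -348.1, 15.4]
ee_rot: [180.0, -0.0, -2.1]
force: [0.7, 0.4, 1.6]
gripper_width: 77.5
gripper_force: 0.0
```

Emit:
apply_moves --delta_pos '[[0,0,0.15],[0,0,0.4],[0,0,0.7],[0,0,1],[0,0,1],[0,0,1]]' --rot '[[0,0,0],[0,0,0],[0,0,0],[0,0,0],[0,0,0],[0,0,0]]' --hand '[0.85,0.85,0.85,0.85,0.85,0.85]'

```text
time_s: 19.62
ee_pos: [502.0, -348.9, 138.0]
ee_rot: [179.8, -0.3, -2.1]
force: [-1.0, -0.1, -0.6]
gripper_width: 77.8
gripper_force: 0.0
```

Emit:
apply_moves --delta_pos '[[-0.3,0.25,0],[-0.6,0.5,0],[-0.8,0.75,0],[-0.8,1,0],[-0.8,1,0],[-0.8,1,0]]' --rot '[[0,0,0],[0,0,0],[0,0,0],[0,0,0],[0,0,0],[0,0,0]]' --hand '[0.85,0.85,0.85,0.85,0.85,0.85]'

```text
time_s: 20.12
ee_pos: [403.7, -226.6, 134.5]
ee_rot: [-180.0, 0.1, -2.0]
force: [0.7, 0.6, 0.2]
gripper_width: 77.7
gripper_force: 0.0
```

```bash
python3 - <<'E'
from h import *
f=viewer.grab_frame("top");g=viewer.grab_frame("scene")
xs=np.arange(340,640,.5);ys=np.arange(-420,-280,.5)
M=np.array([[w2px(f,(x,y,20)) for y in ys] for x in xs],np.float32)
a=cv2.remap(f["pixels"],M[...,0],M[...,1],cv2.INTER_CUBIC)
b=cv2.resize(g["pixels"][130:230,90:190],(500,300))
c=cv2.resize(f["pixels"][180:270,120:240],(500,300))
save({"pixels":np.hstack([a,np.vstack([b,c])])},"k.png")
print(env.state()["time_s"],env.state()["ee_pos"])
E
```

```text
20.2167 [ 405.23116985 -228.56058524  134.9217781 ]
```

View pics/k.png

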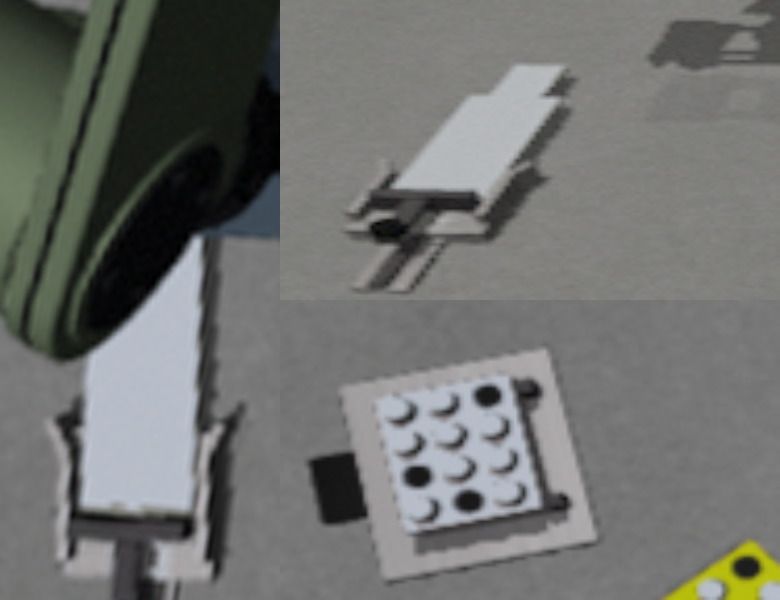

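The board lies flat between the walls against the stop (left panel (135,510)). The block stands on the plate against its posts, and the robot is clear of everything.

```bash
python3 -c "
from workcell import env
print(env.job_done())"
```

```text
the job is handed in; nothing more can be done
None
```

I handed the job in at about 20 s, though no verdict came back. The board is on the rest against its end stop (contact felt at about 8 N), the block stands on the warming plate behind its posts, and the arm is clear of everything.

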